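# Put the control-panel parts back in their trays

### The arm

A 6-joint arm with a two-finger parallel gripper is mounted at the origin on the work surface. World frame = base frame: x ahead of the robot, y to its left, z up, the work surface at z = 0. Lengths are in m, angles in degrees, forces in N, time in s.
With the tool pointing down it reaches from about 0.3 to 0.75 m from the base axis. Payload 8.5 kg.
Tool frame: the origin (TCP) lies between the finger pads; the fingertips stand 17 mm ahead of it and the grasp point (between the pads) lies 2 mm behind it (env.tip_reach is the distance from the TCP to the fingertips, in m); z points along the fingers, y is the line along which they close (so a half turn about z gives the same grasp; the last joint's range is limited). The gripper opens to 85 mm and grips with 20 to 120 N. Pads are 22 mm wide; open, the fingers measure 114 mm over their backs; the gripper's body (76 mm by 85 mm) begins 54 mm behind the grasp point. The pads swing forward as they close: fully open they stand 13 mm farther back than shut.
Start: joints at [56.419, 21.807, 74.336, -0, 83.858, -12.336], TCP at [0.199, 0.513, 0.248] pointing down, gripper open.
Joint ranges: [-178.18, 178.18], [-50.72, 133.34], [12.68, 142.11], [-81.47, 261.47], [9.98, 163.14], [-165.26, 165.26]. Speed limits (degrees/s): [136.94, 136.94, 180, 180, 180, 180].

### API

Orientations are given as a 3x3 rotation matrix whose columns are the frame's x, y, z axes.
In Python, from rig import env, viewer gives the robot as it stands.
- The arm moves only by the tool move_arm, never from a script. Its argument "motion" is a list of rows, each a list of 2 entries, a list of its own where there are three numbers: the shift along the tool's x, y, z normalised to -1 to 1, where 1 is 50 mm, then the turn, a rotation vector about the tool's x, y, z normalised to -1 to 1, where 1 is 8 degrees. A call has 1 to 20 rows; each row shifts and turns the commanded pose from where the row before left it, along the tool's axes as they then stand; what a row does not reach is not made up. A row lasts 1/10 s, in which the tool goes at most 50 mm and 8.59 degrees, less where a joint would pass 70% of its speed; a pose out of reach is approached as far as the arm can. A call with a number of a shift or a turn outside -1 to 1 is refused whole. A call with a gripper value outside its range is refused whole. "claw" is the closure, from 0 (fully open) to 1 (shut), set as the call begins (left out, the last holds). The fingers move at their own pace and stop on an object; "force" is the grip in N (left out, the last holds). Time passes only in rows, so rows that do not move let the fingers close. It gives the time, the measured TCP pose, the force, the opening and the grip force at its end, in the units of the state.
- env.observe(): the state, without advancing time (a new reading comes with each control period).
- viewer.get_image(name): name is "scene" or "top"; returns a dict with "frame" (420x560x3 uint8, red, green, blue), "depth" (420x560 float32, m along the optical axis (not along the pixel's ray), 0 where there is no reading), "fx", "fy", "cx", "cy" (pixels), "k1" (the pictures are not rectified: a ray, as slopes to the right and down, at radius r is drawn at 1 + k1 r^2 times it, then the intrinsics apply), "eye" and "attitude" of the camera in the world. Camera axes: x right, y up, looking along -z (the intrinsics and any distortion apply to the point x, -y, -z); pixel columns grow to the right and rows downward; lengths in m; the calibration is good to about 2 mm. A picture is of the moment at which its call begins.
- env.close_job(): hands the job in; it is judged then, once.
The state is a dict: "time_s": time; "q": joint angles; "qvel": joint speeds; "joint_efforts": joint torques, N m; "position": TCP position; "tool_rot": TCP orientation; "ft_force": force on the tool from outside, world axes, zero at the start; "wrist_torque": the same for the moment, N m; "grip_width": finger opening in m; "gripper_force": force on a finger pad.
Only numpy, scipy, OpenCV 4.12 (cv2) and the standard library are available. Lean on these libraries where they do the work, as an engineer would, in place of code of your own. Each camera call takes 0.05 s, during which the arm holds its last target. There are 200 camera calls.

### The job

Clear the mixed panel parts off the bench into their moulded trays: the two square relays into the square pockets and the two round capacitor cans into the round pockets, one to a pocket, and the circuit breaker into the long pocket. Every part ends standing upright and flat on its pocket's floor; set the parts down rather than dropping them, and leave the screwdriver and the roll of tape where they lie.

Things in the scene. Friction and masses are not known exactly. Their poses are not given: they have to be found in the camera images.
- relay_a: a plug-in relay standing upright: 32 x 32 mm square and 54 mm tall, black base 14 mm high under a clear box cover 31 mm square with a copper coil inside; about 85 g. Origin: centre of its underside; z up, x and y square to its sides. The two relays are alike
- relay_b: a plug-in relay standing upright: 32 x 32 mm square and 54 mm tall, black base 14 mm high under a clear box cover 31 mm square with a copper coil inside; about 85 g. Origin: centre of its underside; z up, x and y square to its sides. The two relays are alike
- can_a: a plain round capacitor can of bare aluminium standing upright: 36 mm diameter, 52 mm tall, with a black end disc and two little brass tabs on top that stand 6 mm higher; about 100 g. Origin: centre of its underside; z up along its axis. The two cans are alike
- can_b: a plain round capacitor can of bare aluminium standing upright: 36 mm diameter, 52 mm tall, with a black end disc and two little brass tabs on top that stand 6 mm higher; about 100 g. Origin: centre of its underside; z up along its axis. The two cans are alike
- breaker: a white two-pole circuit breaker standing on its back, toggle up: 36 mm wide (its x), 85 mm long (its y); 46 mm high, with a nose 45 mm long (y) and the full 36 mm wide over its middle that reaches 66 mm height, and a black toggle 5.5 mm above that; about 200 g. Origin: centre of its underside; z up
- relay_tray: a low grey moulded tray fixed to the table, 76 mm (x) by 150 mm (y, its long side) and 16 mm high. Origin: centre of its underside; z up. Two square pockets 60 x 60 mm, 12 mm deep (floor 4 mm above the table), centred at y = -35 mm and y = +35 mm of the tray
- can_tray: a low grey moulded tray fixed to the table, 76 mm (x) by 150 mm (y, its long side) and 16 mm high. Origin: centre of its underside; z up. Two round pockets of 60 mm diameter, 12 mm deep (floor 4 mm above the table), centred at y = -35 mm and y = +35 mm of the tray
- breaker_tray: a low grey moulded tray fixed to the table, 76 mm (x) by 150 mm (y, its long side) and 16 mm high. Origin: centre of its underside; z up. One long pocket in its middle, 60 mm (x) by 110 mm (y), 12 mm deep (floor 4 mm above the table)
- screwdriver: a loose screwdriver with a red handle lying on the table at the left side of the work (y positive), its length along its own x and roughly sideways to the robot, 210 mm or so long and 26 mm thick; origin underneath its middle; not part of the job
- tape: a loose roll of black tape lying flat on the table at the right side of the work, 64 mm diameter, 19 mm high. Origin: centre of its underside; not part of the job

How it is judged (in metres and radians):
At the end, for the whole second after the job is handed in: One relay in each square pocket, one can in each round one, the breaker in the long one: within 15 mm of the pocket centre along both tray axes, underside below 8 mm height, upright within 0.12 rad, at rest; screwdriver and tape within 30 mm of their starts (((x of relay_a in the frame of relay_tray between -0.015 and 0.015 m and y of relay_a in the frame of relay_tray between 0.02 and 0.05 m and x of relay_b in the frame of relay_tray between -0.015 and 0.015 m and y of relay_b in the frame of relay_tray between -0.05 and -0.02 m) or (x of relay_a in the frame of relay_tray between -0.015 and 0.015 m and y of relay_a in the frame of relay_tray between -0.05 and -0.02 m and x of relay_b in the frame of relay_tray between -0.015 and 0.015 m and y of relay_b in the frame of relay_tray between 0.02 and 0.05 m)) and ((x of can_a in the frame of can_tray between -0.015 and 0.015 m and y of can_a in the frame of can_tray between 0.02 and 0.05 m and x of can_b in the frame of can_tray between -0.015 and 0.015 m and y of can_b in the frame of can_tray between -0.05 and -0.02 m) or (x of can_a in the frame of can_tray between -0.015 and 0.015 m and y of can_a in the frame of can_tray between -0.05 and -0.02 m and x of can_b in the frame of can_tray between -0.015 and 0.015 m and y of can_b in the frame of can_tray between 0.02 and 0.05 m)) and x of breaker in the frame of breaker_tray between -0.015 and 0.015 m and y of breaker in the frame of breaker_tray between -0.015 and 0.015 m and height (world z) of relay_a between 0.001 and 0.008 m and angle between each of relay_a, relay_b, can_a, can_b, breaker's own z axis and vertical below 0.12 rad and linear speed of each of relay_a, relay_b, can_a, can_b, breaker below 0.02 m/s and angular speed of each of relay_a, relay_b, can_a, can_b, breaker below 0.2 rad/s and height (world z) of relay_b between 0.001 and 0.008 m and height (world z) of can_a between 0.001 and 0.008 m and height (world z) of can_b between 0.001 and 0.008 m and height (world z) of breaker between 0.001 and 0.008 m and distance of each of screwdriver, tape from where it was at the start of the episode below 0.03 m); the robot touches nothing.
It fails at once if a part is dropped or thrown: its underside is more than 35 mm above the table while no finger touches it ((height (world z) of relay_a above 0.035 m and contact force between the fingers and relay_a below 0.02 N) or (height (world z) of relay_b above 0.035 m and contact force between the fingers and relay_b below 0.02 N) or (height (world z) of can_a above 0.035 m and contact force between the fingers and can_a below 0.02 N) or (height (world z) of can_b above 0.035 m and contact force between the fingers and can_b below 0.02 N) or (height (world z) of breaker above 0.035 m and contact force between the fingers and breaker below 0.02 N)).
It fails at once if the screwdriver or the roll of tape is moved by more than 30 mm (distance of any of screwdriver, tape from where it was at the start of the episode above 0.03 m).
It also fails if it takes over 106 s, if anything falls off the work surface, if the arm or the gripper's body presses on something with over 40 N, if the wrist force passes 120 N, or if a joint passes its speed limit or range.

## Working session

There is one attempt and no reset: what is moved stays moved. The work goes in short steps, Python scripts to look and compute and a tool call to move; the robot and the scene stay as the last step left them, time stands still between calls to the robot, and variables do not carry over. Pictures are saved under pics/ and viewed, at most 14 in all, crops included, and the job is handed in when it is done.

Besides the shell and the picture viewer there is one more tool, called by a JSON object that holds its "name" and its "arguments", one argument or row to a line. move_arm: Moves the arm, as the interface text tells. Scaled input: -1 to 1 covers 50 mm each way for a shift and 8 degrees each way for a turn. Its arguments: {"type":"object","properties":{"motion":{"type":"array","items":{"type":"array"}},"claw":{"type":"number"},"force":{"type":"number"}},"required":["motion"]}

```bash
mkdir -p pics; ls; cat > h.py <<'E'
import numpy as np, cv2
from rig import env, viewer
def shot(n,fn=None):
    im=viewer.get_image(n)
    if fn: cv2.imwrite('pics/'+fn,im['frame'][:,:,::-1])
    return im
def cloud(im):
    h,w=im['depth'].shape
    v,u=np.mgrid[:h,:w].astype(float)
    K=np.array([[im['fx'],0,im['cx']],[0,im['fy'],im['cy']],[0,0,1]])
    xd=np.stack([(u-im['cx'])/im['fx'],(v-im['cy'])/im['fy']],-1)
    x=xd.copy()
    for _ in range(20): x=xd/(1+im['k1']*(x**2).sum(-1,keepdims=True))
    d=np.stack([x[...,0],-x[...,1],-np.ones((h,w))],-1)
    R=np.array(im['attitude']); 
    ray=d@R.T
    return np.array(im['eye']), ray, np.array(im['eye'])+ray*im['depth'][...,None]
E
python3 - <<'E'
from h import *
for n in('top','scene'):
    im=shot(n,n+'0.png'); np.savez(n+'0.npz',**im)
    print(n,im['eye'],im['attitude'],im['fx'],im['k1'])
o=env.observe(); print(o['position'],np.round(o['tool_rot'],3),o['grip_width'],o['time_s'])
E
```

```text
pics
top [0.34369022 0.01135837 1.13103771] [[ 0.02202065  0.98616175 -0.16431705]
 [-0.99972895  0.02047819 -0.01107537]
 [-0.00755719  0.1645164   0.9863454 ]] 427.8053523987055 -0.05973105423497963
scene [1.3011188  0.24040511 0.93848882] [[-0.28879428 -0.72412616  0.62629   ]
 [ 0.95738539 -0.22070369  0.18628767]
 [ 0.00332873  0.65339971  0.75700577]] 488.09403889118494 -0.011114493095126264
[0.19917914 0.51241548 0.24776774] [[-0.932  0.362 -0.001]
 [ 0.362  0.932 -0.001]
 [ 0.    -0.001 -1.   ]] 0.0851956868027519 0.1
```

View pics/top0.png

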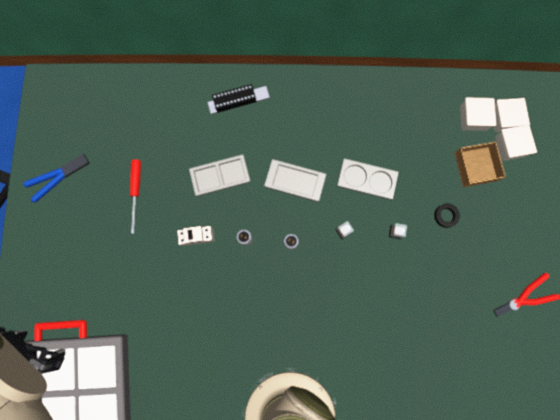

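View pics/scene0.png

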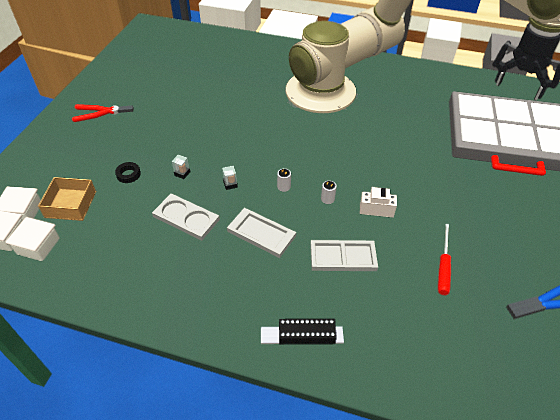

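The top view shows the relay tray at (220,175), the breaker tray at (295,180) and the can tray at (368,179). In the row below are the breaker (195,235), the cans (244,237) and (291,241), and the relays (346,229) and (399,231). The scene view confirms the layout, with the screwdriver and tape at the two ends. Next I measure with depth.

```bash
cat > m.py <<'E'
from h import *
P={}
for n in('top','scene'):
    im=dict(np.load(n+'0.npz')); e,r,p=cloud(im); P[n]=p
    z=p[...,2]; roi=(p[...,0]>.3)&(p[...,0]<.72)&(abs(p[...,1])<.33)&(im['depth']>0)
    fl=roi&(abs(z)<.008); print(n,'floor z',np.median(z[fl]),z[fl].std())
    m=(roi&(z>.009)&(z<.12)).astype(np.uint8)
    k,l,s,c=cv2.connectedComponentsWithStats(m)
    for i in range(1,k):
        if s[i,4]<25: continue
        q=p[l==i]; zt=np.percentile(q[:,2],90)
        t=q[q[:,2]>zt-.006]
        big=zt<.03
        rr=cv2.minAreaRect((q if big else t)[:,:2].astype(np.float32)*1000)
        print(s[i,:5],'zt %.3f'%zt,'mean all',np.round(q.mean(0),4),'top',np.round(t.mean(0),4),len(t),'rect',np.round(rr[0],1),np.round(rr[1],1),round(rr[2],1))
E
python3 m.py
```

```text
top floor z -0.001320076025438932 0.0024079693736977505
[190 155  60  41 595] zt 0.016 mean all [0.616  0.2004 0.0136] top [0.6166 0.1997 0.0139] 548 rect [616.7 200.2] [ 77.8 148.3] 16.2
[337 159  62  41 839] zt 0.017 mean all [ 0.6139 -0.1991  0.0142] top [ 0.6144 -0.1984  0.0146] 771 rect [ 614.5 -199. ] [151.2  78.3] 77.1
[264 160  62  41 685] zt 0.017 mean all [ 0.6063 -0.0036  0.0139] top [ 0.6063 -0.0037  0.0142] 646 rect [606.7  -3. ] [150.5  77.6] 75.6
[335 222  19  17 184] zt 0.055 mean all [ 0.4711 -0.1314  0.0473] top [ 0.4728 -0.1334  0.0524] 142 rect [ 473.  -133.2] [30.8 30.3] 34.4
[390 223  17  15 219] zt 0.055 mean all [ 0.4735 -0.2697  0.0452] top [ 0.4747 -0.2728  0.053 ] 143 rect [ 475.  -273.3] [32.5 31.1] 80.7
[178 227  36  18 523] zt 0.067 mean all [0.4491 0.2482 0.052 ] top [0.4508 0.2506 0.0655] 231 rect [451.8 250.8] [35.3 45.4] 8.5
[236 230  16  16 177] zt 0.053 mean all [0.4462 0.1236 0.0472] top [0.4474 0.1255 0.051 ] 134 rect [447.2 125.4] [32.4 32.1] 46.9
[284 235  14  15 170] zt 0.054 mean all [0.4378 0.0047 0.0494] top [0.439  0.0046 0.0516] 146 rect 
[... 462 characters left out ...]
t [446.6   5.1] [34.1 34.2] 7.8
[321 181  16  21 269] zt 0.054 mean all [0.4603 0.1266 0.0399] top [0.4547 0.1261 0.0527] 125 rect [454.2 125.9] [33.5 35.3] 19.9
[360 187  37  29 826] zt 0.067 mean all [0.4636 0.2527 0.0443] top [0.4571 0.252  0.0665] 223 rect [453.8 251.7] [40.3 44.3] 9.5
[152 194  68  44 914] zt 0.018 mean all [ 0.62   -0.1962  0.0152] top [ 0.6197 -0.197   0.0158] 817 rect [ 617.8 -198.5] [153.   80.6] 77.3
[227 208  69  49 844] zt 0.018 mean all [ 0.6127 -0.0011  0.0151] top [ 0.6124 -0.0012  0.0156] 760 rect [609.9  -3.3] [151.9  81.8] 75.3
[311 240  67  30 849] zt 0.018 mean all [0.622  0.2003 0.0149] top [0.6219 0.1996 0.0155] 753 rect [620.7 200.8] [ 80.9 150.2] 16.2
```

```bash
cat > p.py <<'E'
import sys
from h import *
def plan(targets,step=.03):
    """targets: (x,y,z,theta of tool y in deg, mod 180), TCP"""
    o=env.observe(); p=np.array(o['position'])*1.; R=np.array(o['tool_rot']); th=np.degrees(np.arctan2(R[1,1],R[0,1]))
    print('t',round(o['time_s'],2),'p',np.round(p,4),'th',round(th,1),'w',round(o['grip_width'],4))
    for x,y,z,t in targets:
        d=(t-th+90)%180-90; a=np.radians(th+d)
        nt=int(np.ceil(abs(d)/7))
        th+=d; D=np.array([x,y,z])-p; p=np.array([x,y,z])
        Y=np.array([np.cos(a),np.sin(a)]); X=np.array([-Y[1],Y[0]])  # z down: x = y cross z
        s=np.array([X@D[:2],Y@D[:2],-D[2]])/.05
        n=max(1,int(np.ceil(np.linalg.norm(s)*.05/step)))
        q1=np.degrees(np.arctan2(y,x))
        print('turn %d x [0,0,%.3f]'%(nt,-d/8/max(nt,1)),'| %d x'%n,np.round(s/n,2).tolist(),'| th %.1f q6~%.0f'%(th,q1-th))
plan(eval(sys.argv[1]),float(sys.argv[2]) if len(sys.argv)>2 else .03)
E
python3 p.py "[(.4528,.2512,.15,9),(.4528,.2512,.04,9)]" .04
```

```text
t 0.1 p [0.1992 0.5124 0.2478] th 68.8 w 0.0852
turn 9 x [0,0,0.830] | 10 x [-0.6, 0.42, 0.2] | th 9.0 q6~20
turn 0 x [0,0,-0.000] | 3 x [0.0, 0.0, 0.73] | th 9.0 q6~20
```

{"name": "move_arm", "arguments": {
  "motion": [
    [[0, 0, 0], [0, 0, 0.83]],
    [[0, 0, 0], [0, 0, 0.83]],
    [[0, 0, 0], [0, 0, 0.83]],
    [[0, 0, 0], [0, 0, 0.83]],
    [[0, 0, 0], [0, 0, 0.83]],
    [[0, 0, 0], [0, 0, 0.83]],
    [[0, 0, 0], [0, 0, 0.83]],
    [[0, 0, 0], [0, 0, 0.83]],
    [[0, 0, 0], [0, 0, 0.83]],
    [[-0.6, 0.42, 0.2], [0, 0, 0]],
    [[-0.6, 0.42, 0.2], [0, 0, 0]],
    [[-0.6, 0.42, 0.2], [0, 0, 0]],
    [[-0.6, 0.42, 0.2], [0, 0, 0]],
    [[-0.6, 0.42, 0.2], [0, 0, 0]],
    [[-0.6, 0.42, 0.2], [0, 0, 0]],
    [[-0.6, 0.42, 0.2], [0, 0, 0]],
    [[-0.6, 0.42, 0.2], [0, 0, 0]],
    [[-0.6, 0.42, 0.2], [0, 0, 0]],
    [[-0.6, 0.42, 0.2], [0, 0, 0]],
    [[0, 0, 0], [0, 0, 0]]
  ],
  "claw": 0,
  "force": 40
}}

```text
time_s: 2.1
position: [0.4557, 0.2463, 0.1468]
tool_rot: [[-0.152, 0.988, -0.002], [0.988, 0.152, -0.001], [-0.001, -0.002, -1.0]]
ft_force: [-0.5, 0.0, 0.1]
grip_width: 0.0854
gripper_force: 0.0
```

```bash
python3 p.py "[(.4528,.2512,.04,9)]" .04
```

```text
t 2.1 p [0.4557 0.2463 0.1468] th 8.8 w 0.0854
turn 1 x [0,0,-0.031] | 3 x [0.04, -0.01, 0.71] | th 9.0 q6~20
```

{"name": "move_arm", "arguments": {
  "motion": [
    [[0.1, -0.03, 0.4], [0, 0, 0]],
    [[0.02, 0, 0.55], [0, 0, 0]],
    [[0, 0, 0.55], [0, 0, 0]],
    [[0, 0, 0.4], [0, 0, 0]],
    [[0, 0, 0.2], [0, 0, 0]],
    [[0, 0, 0], [0, 0, 0]]
  ]
}}

```text
time_s: 2.7
position: [0.4505, 0.255, 0.0425]
tool_rot: [[-0.157, 0.988, -0.002], [0.988, 0.157, -0.001], [-0.0, -0.002, -1.0]]
ft_force: [-0.5, 0.2, -0.5]
grip_width: 0.0854
gripper_force: 0.0
```

{"name": "move_arm", "arguments": {
  "motion": [
    [[0, 0, 0], [0, 0, 0]],
    [[0, 0, 0], [0, 0, 0]],
    [[0, 0, 0], [0, 0, 0]],
    [[0, 0, 0], [0, 0, 0]],
    [[0, 0, 0], [0, 0, 0]],
    [[0, 0, 0], [0, 0, 0]],
    [[0, 0, 0], [0, 0, 0]],
    [[0, 0, 0], [0, 0, 0]]
  ],
  "claw": 1,
  "force": 40
}}

```text
time_s: 3.5
position: [0.4515, 0.2549, 0.0441]
tool_rot: [[-0.156, 0.988, 0.001], [0.988, 0.156, 0.0], [0.0, 0.001, -1.0]]
ft_force: [-1.2, 0.4, 5.3]
grip_width: 0.0357
gripper_force: 40.1
```

```bash
python3 p.py "[(.4528,.2512,.15,9),(.6083,-.0031,.15,-14.5),(.6083,-.0031,.05,-14.5)]" .03
```

```text
t 3.5 p [0.4515 0.2549 0.0441] th 9.0 w 0.0357
turn 1 x [0,0,-0.001] | 4 x [-0.02, 0.0, -0.53] | th 9.0 q6~20
turn 4 x [0,0,0.734] | 10 x [-0.41, 0.43, -0.0] | th -14.5 q6~14
turn 0 x [0,0,-0.000] | 4 x [0.0, 0.0, 0.5] | th -14.5 q6~14
```

{"name": "move_arm", "arguments": {
  "motion": [
    [[0, 0, -0.3], [0, 0, 0]],
    [[0, 0, -0.5], [0, 0, 0]],
    [[0, 0, -0.5], [0, 0, 0]],
    [[0, 0, -0.5], [0, 0, 0]],
    [[0, 0, -0.3], [0, 0, 0.49]],
    [[0, 0, 0], [0, 0, 0.49]],
    [[0, 0, 0], [0, 0, 0.49]],
    [[0, 0, 0], [0, 0, 0.49]],
    [[0, 0, 0], [0, 0, 0.49]],
    [[0, 0, 0], [0, 0, 0.49]],
    [[0, 0, 0], [0, 0, 0]]
  ]
}}

```text
time_s: 4.6
position: [0.451, 0.2547, 0.1482]
tool_rot: [[0.251, 0.968, -0.001], [0.968, -0.251, -0.0], [-0.0, -0.0, -1.0]]
ft_force: [-0.6, -0.4, -1.8]
grip_width: 0.0359
gripper_force: 40.4
```

```bash
python3 p.py "[(.6092,.0005,.15,-14.5),(.6092,.0005,.05,-14.5)]" .025
```

```text
t 4.6 p [0.451  0.2547 0.1482] th -14.6 w 0.0359
turn 1 x [0,0,-0.008] | 12 x [-0.34, 0.36, -0.0] | th -14.5 q6~15
turn 0 x [0,0,-0.000] | 4 x [0.0, 0.0, 0.5] | th -14.5 q6~15
```

{"name": "move_arm", "arguments": {
  "motion": [
    [[-0.2, 0.21, 0], [0, 0, 0]],
    [[-0.34, 0.36, 0], [0, 0, 0]],
    [[-0.34, 0.36, 0], [0, 0, 0]],
    [[-0.34, 0.36, 0], [0, 0, 0]],
    [[-0.34, 0.36, 0], [0, 0, 0]],
    [[-0.34, 0.36, 0], [0, 0, 0]],
    [[-0.34, 0.36, 0], [0, 0, 0]],
    [[-0.34, 0.36, 0], [0, 0, 0]],
    [[-0.34, 0.36, 0], [0, 0, 0]],
    [[-0.34, 0.36, 0], [0, 0, 0]],
    [[-0.34, 0.36, 0], [0, 0, 0]],
    [[-0.34, 0.36, 0], [0, 0, 0]],
    [[-0.14, 0.15, 0], [0, 0, 0]],
    [[0, 0, 0.4], [0, 0, 0]],
    [[0, 0, 0.5], [0, 0, 0]],
    [[0, 0, 0.4], [0, 0, 0]],
    [[0, 0, 0], [0, 0, 0]],
    [[0, 0, 0], [0, 0, 0]],
    [[0, 0, 0], [0, 0, 0]]
  ]
}}

```text
time_s: 6.5
position: [0.6097, 0.0031, 0.0847]
tool_rot: [[0.25, 0.968, 0.002], [0.968, -0.25, -0.0], [0.0, 0.002, -1.0]]
ft_force: [0.7, 0.1, -1.2]
grip_width: 0.0356
gripper_force: 40.4
```

```bash
python3 p.py "[(.6092,.0005,.0485,-14.5)]" .025
```

```text
t 6.5 p [0.6097 0.0031 0.0847] th -14.5 w 0.0356
turn 1 x [0,0,0.000] | 2 x [-0.03, 0.0, 0.36] | th -14.5 q6~15
```

{"name": "move_arm", "arguments": {
  "motion": [
    [[-0.05, 0, 0.3], [0, 0, 0]],
    [[0, 0, 0.2], [0, 0, 0]],
    [[0, 0, 0.1], [0, 0, 0]],
    [[0, 0, 0.05], [0, 0, 0]],
    [[0, 0, 0.04], [0, 0, 0]],
    [[0, 0, 0.02], [0, 0, 0]],
    [[0, 0, 0], [0, 0, 0]],
    [[0, 0, 0], [0, 0, 0]]
  ]
}}

```text
time_s: 7.3
position: [0.6087, 0.0007, 0.0482]
tool_rot: [[0.251, 0.968, 0.001], [0.968, -0.251, -0.0], [0.0, 0.001, -1.0]]
ft_force: [0.1, 0.4, 0.3]
grip_width: 0.0354
gripper_force: 40.5
```

```bash
python3 - <<'E'
from h import *
o=env.observe(); print(o['position'],o['ft_force'])
im=shot('scene','s1.png')
cv2.imwrite('pics/s1c.png',cv2.resize(im['frame'][150:300,140:420,::-1],None,fx=2.8,fy=2.8,interpolation=cv2.INTER_CUBIC))
E
```

```text
[0.60866739 0.00072728 0.04815886] [0.0541902  0.39986648 0.29539176]
```

View pics/s1c.png

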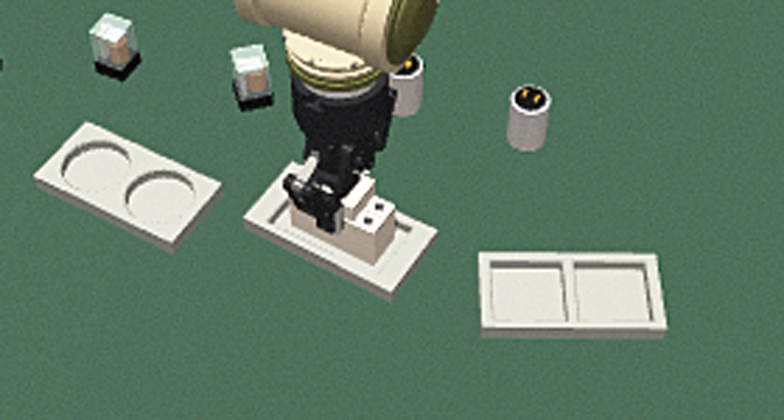

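The breaker sits in the long pocket (crop around (340,215)) with its weight on the floor, so I release it and go for can 1.

{"name": "move_arm", "arguments": {
  "motion": [
    [[0, 0, 0], [0, 0, 0]],
    [[0, 0, 0], [0, 0, 0]],
    [[0, 0, 0], [0, 0, 0]],
    [[0, 0, 0], [0, 0, 0]],
    [[0, 0, 0], [0, 0, 0]],
    [[0, 0, -0.3], [0, 0, 0]],
    [[0, 0, -0.6], [0, 0, 0]],
    [[0, 0, -0.6], [0, 0, 0]],
    [[0, 0, -0.5], [0, 0, 0]],
    [[0, 0, 0], [0, 0, 0]],
    [[0, 0, 0], [0, 0, 0]]
  ],
  "claw": 0
}}

```text
time_s: 8.45
position: [0.6084, 0.0008, 0.1478]
tool_rot: [[0.251, 0.968, 0.0], [0.968, -0.251, -0.0], [0.0, 0.0, -1.0]]
ft_force: [0.6, -0.0, -0.4]
grip_width: 0.0856
gripper_force: 0.0
```

```bash
python3 p.py "[(.4505,.1256,.13,-14.5),(.4505,.1256,.040,-14.5)]" .03
```

```text
t 8.45 p [0.6084 0.0008 0.1478] th -14.5 w 0.0856
turn 1 x [0,0,-0.003] | 7 x [0.23, -0.53, 0.05] | th -14.5 q6~30
turn 0 x [0,0,-0.000] | 3 x [0.0, 0.0, 0.6] | th -14.5 q6~30
```

{"name": "move_arm", "arguments": {
  "motion": [
    [[0.23, -0.53, 0.05], [0, 0, 0]],
    [[0.23, -0.53, 0.05], [0, 0, 0]],
    [[0.23, -0.53, 0.05], [0, 0, 0]],
    [[0.23, -0.53, 0.05], [0, 0, 0]],
    [[0.23, -0.53, 0.05], [0, 0, 0]],
    [[0.23, -0.53, 0.05], [0, 0, 0]],
    [[0.23, -0.53, 0.05], [0, 0, 0]],
    [[0, 0, 0.5], [0, 0, 0]],
    [[0, 0, 0], [0, 0, 0]],
    [[0, 0, 0], [0, 0, 0]],
    [[0, 0, 0], [0, 0, 0]]
  ]
}}

```text
time_s: 9.55
position: [0.4497, 0.1249, 0.1057]
tool_rot: [[0.251, 0.968, 0.0], [0.968, -0.251, -0.0], [0.0, 0.0, -1.0]]
ft_force: [0.1, 0.0, -0.2]
grip_width: 0.0855
gripper_force: 0.0
```

```bash
python3 p.py "[(.4505,.1256,.040,-14.5)]" .03
```

```text
t 9.55 p [0.4497 0.1249 0.1057] th -14.6 w 0.0855
turn 1 x [0,0,-0.007] | 3 x [0.01, 0.0, 0.44] | th -14.5 q6~30
```

{"name": "move_arm", "arguments": {
  "motion": [
    [[0.01, 0, 0.3], [0, 0, 0]],
    [[0.01, 0, 0.4], [0, 0, 0]],
    [[0, 0, 0.4], [0, 0, 0]],
    [[0, 0, 0.2], [0, 0, 0]],
    [[0, 0, 0], [0, 0, 0]],
    [[0, 0, 0], [0, 0, 0]]
  ]
}}

```text
time_s: 10.15
position: [0.4499, 0.126, 0.041]
tool_rot: [[0.251, 0.968, 0.001], [0.968, -0.251, -0.0], [0.0, 0.001, -1.0]]
ft_force: [0.0, 0.2, 0.3]
grip_width: 0.0852
gripper_force: 0.0
```

{"name": "move_arm", "arguments": {
  "motion": [
    [[0, 0, 0], [0, 0, 0]],
    [[0, 0, 0], [0, 0, 0]],
    [[0, 0, 0], [0, 0, 0]],
    [[0, 0, 0], [0, 0, 0]],
    [[0, 0, 0], [0, 0, 0]],
    [[0, 0, 0], [0, 0, 0]],
    [[0, 0, 0], [0, 0, 0]],
    [[0, 0, 0], [0, 0, 0]]
  ],
  "claw": 1
}}

```text
time_s: 10.95
position: [0.4495, 0.1262, 0.0409]
tool_rot: [[0.251, 0.968, 0.001], [0.968, -0.251, 0.0], [0.0, 0.001, -1.0]]
ft_force: [-0.7, -0.2, 6.2]
grip_width: 0.035
gripper_force: 39.4
```

```bash
python3 p.py "[(.4505,.1256,.15,-14.5),(.6083,-.2328,.15,-14.5),(.6083,-.2328,.05,-14.5)]" .03
```

```text
t 10.95 p [0.4495 0.1262 0.0409] th -14.5 w 0.035
turn 1 x [0,0,-0.002] | 4 x [-0.0, 0.01, -0.55] | th -14.5 q6~30
turn 0 x [0,0,-0.000] | 14 x [-0.44, 0.35, -0.0] | th -14.5 q6~-6
turn 0 x [0,0,-0.000] | 4 x [0.0, 0.0, 0.5] | th -14.5 q6~-6
```

{"name": "move_arm", "arguments": {
  "motion": [
    [[0, 0, -0.4], [0, 0, 0]],
    [[0, 0, -0.6], [0, 0, 0]],
    [[0, 0, -0.6], [0, 0, 0]],
    [[0, 0, -0.5], [0, 0, 0]],
    [[-0.24, 0.2, 0], [0, 0, 0]],
    [[-0.44, 0.35, 0], [0, 0, 0]],
    [[-0.44, 0.35, 0], [0, 0, 0]],
    [[-0.44, 0.35, 0], [0, 0, 0]],
    [[-0.44, 0.35, 0], [0, 0, 0]],
    [[-0.44, 0.35, 0], [0, 0, 0]],
    [[-0.44, 0.35, 0], [0, 0, 0]],
    [[-0.44, 0.35, 0], [0, 0, 0]],
    [[-0.44, 0.35, 0], [0, 0, 0]],
    [[-0.44, 0.35, 0], [0, 0, 0]],
    [[-0.44, 0.35, 0], [0, 0, 0]],
    [[-0.44, 0.35, 0], [0, 0, 0]],
    [[-0.44, 0.35, 0], [0, 0, 0]],
    [[-0.44, 0.35, 0], [0, 0, 0]],
    [[-0.2, 0.15, 0], [0, 0, 0]]
  ]
}}

```text
time_s: 12.85
position: [0.6096, -0.2353, 0.1449]
tool_rot: [[0.252, 0.968, -0.0], [0.968, -0.252, -0.0], [-0.0, -0.0, -1.0]]
ft_force: [0.0, -0.1, -0.4]
grip_width: 0.0346
gripper_force: 40.3
```

{"name": "move_arm", "arguments": {
  "motion": [
    [[0, 0, 0.3], [0, 0, 0]],
    [[0, 0, 0.5], [0, 0, 0]],
    [[0, 0, 0.4], [0, 0, 0]],
    [[0, 0, 0], [0, 0, 0]],
    [[0, 0, 0], [0, 0, 0]]
  ]
}}

```text
time_s: 13.35
position: [0.6093, -0.2331, 0.0858]
tool_rot: [[0.25, 0.968, -0.0], [0.968, -0.25, 0.0], [0.0, -0.0, -1.0]]
ft_force: [0.9, -0.3, -0.5]
grip_width: 0.0345
gripper_force: 40.3
```

```bash
python3 p.py "[(.6083,-.2328,.045,-14.5)]" .03
```

```text
t 13.35 p [ 0.6093 -0.2331  0.0858] th -14.5 w 0.0345
turn 1 x [0,0,-0.001] | 2 x [0.0, -0.01, 0.41] | th -14.5 q6~-6
```

{"name": "move_arm", "arguments": {
  "motion": [
    [[0, -0.02, 0.3], [0, 0, 0]],
    [[0, 0, 0.25], [0, 0, 0]],
    [[0, 0, 0.15], [0, 0, 0]],
    [[0, 0, 0.06], [0, 0, 0]],
    [[0, 0, 0.04], [0, 0, 0]],
    [[0, 0, 0.02], [0, 0, 0]],
    [[0, 0, 0], [0, 0, 0]],
    [[0, 0, 0], [0, 0, 0]]
  ]
}}

```text
time_s: 14.15
position: [0.6085, -0.2333, 0.045]
tool_rot: [[0.251, 0.968, 0.001], [0.968, -0.251, -0.0], [-0.0, 0.001, -1.0]]
ft_force: [-0.5, 0.1, 3.6]
grip_width: 0.0345
gripper_force: 40.6
```

```bash
python3 - <<'E'
from h import *
im=shot('scene','s2.png')
cv2.imwrite('pics/s2c.png',cv2.resize(im['frame'][140:260,120:320,::-1],None,fx=4,fy=4,interpolation=cv2.INTER_CUBIC))
E
```

```text
(no output)
```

View pics/s2c.png

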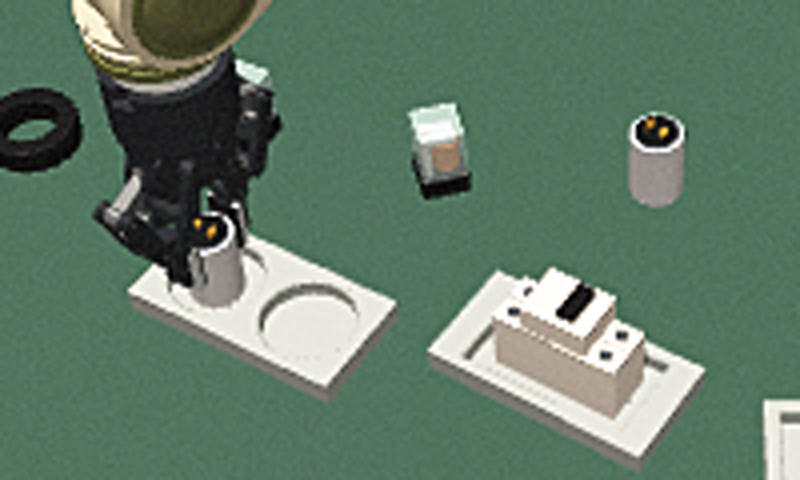

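Can 1 (crop (215,260)) stands in its round pocket and the breaker is seated (570,340). Next I release can 1 and fetch can 2.

{"name": "move_arm", "arguments": {
  "motion": [
    [[0, 0, 0], [0, 0, 0]],
    [[0, 0, 0], [0, 0, 0]],
    [[0, 0, 0], [0, 0, 0]],
    [[0, 0, 0], [0, 0, 0]],
    [[0, 0, 0], [0, 0, 0]],
    [[0, 0, -0.3], [0, 0, 0]],
    [[0, 0, -0.6], [0, 0, 0]],
    [[0, 0, -0.6], [0, 0, 0]],
    [[0, 0, -0.5], [0, 0, 0]],
    [[0, 0, 0], [0, 0, 0]],
    [[0, 0, 0], [0, 0, 0]]
  ],
  "claw": 0
}}

```text
time_s: 15.3
position: [0.6082, -0.2331, 0.1442]
tool_rot: [[0.251, 0.968, 0.0], [0.968, -0.251, -0.0], [-0.0, 0.0, -1.0]]
ft_force: [-0.7, 0.3, -0.8]
grip_width: 0.0856
gripper_force: 0.0
```

```bash
python3 p.py "[(.4425,.0049,.13,-14.5),(.4425,.0049,.040,-14.5)]" .035
```

```text
t 15.3 p [ 0.6082 -0.2331  0.1442] th -14.5 w 0.0856
turn 1 x [0,0,-0.003] | 9 x [0.42, -0.49, 0.03] | th -14.5 q6~15
turn 0 x [0,0,-0.000] | 3 x [0.0, 0.0, 0.6] | th -14.5 q6~15
```

{"name": "move_arm", "arguments": {
  "motion": [
    [[0.42, -0.49, 0.03], [0, 0, 0]],
    [[0.42, -0.49, 0.03], [0, 0, 0]],
    [[0.42, -0.49, 0.03], [0, 0, 0]],
    [[0.42, -0.49, 0.03], [0, 0, 0]],
    [[0.42, -0.49, 0.03], [0, 0, 0]],
    [[0.42, -0.49, 0.03], [0, 0, 0]],
    [[0.42, -0.49, 0.03], [0, 0, 0]],
    [[0.42, -0.49, 0.03], [0, 0, 0]],
    [[0.42, -0.49, 0.03], [0, 0, 0]],
    [[0, 0, 0], [0, 0, 0]],
    [[0, 0, 0.4], [0, 0, 0]],
    [[0, 0, 0.5], [0, 0, 0]],
    [[0, 0, 0.5], [0, 0, 0]],
    [[0, 0, 0.4], [0, 0, 0]],
    [[0, 0, 0], [0, 0, 0]],
    [[0, 0, 0], [0, 0, 0]]
  ]
}}

```text
time_s: 16.9
position: [0.4423, 0.0048, 0.0406]
tool_rot: [[0.251, 0.968, -0.001], [0.968, -0.251, 0.0], [-0.0, -0.001, -1.0]]
ft_force: [-0.1, 0.1, 2.0]
grip_width: 0.085
gripper_force: 0.0
```

{"name": "move_arm", "arguments": {
  "motion": [
    [[0, 0, 0], [0, 0, 0]],
    [[0, 0, 0], [0, 0, 0]],
    [[0, 0, 0], [0, 0, 0]],
    [[0, 0, 0], [0, 0, 0]],
    [[0, 0, 0], [0, 0, 0]],
    [[0, 0, 0], [0, 0, 0]],
    [[0, 0, 0], [0, 0, 0]],
    [[0, 0, 0], [0, 0, 0]]
  ],
  "claw": 1
}}

```text
time_s: 17.7
position: [0.4425, 0.005, 0.0415]
tool_rot: [[0.251, 0.968, 0.001], [0.968, -0.251, -0.0], [-0.0, 0.001, -1.0]]
ft_force: [-1.3, 0.0, 6.1]
grip_width: 0.0345
gripper_force: 39.6
```

```bash
python3 p.py "[(.4425,.0049,.15,-14.5),(.6237,-.1646,.15,-14.5),(.6237,-.1646,.05,-14.5)]" .025
```

```text
t 17.7 p [0.4425 0.005  0.0415] th -14.5 w 0.0345
turn 1 x [0,0,-0.002] | 5 x [-0.0, 0.0, -0.43] | th -14.5 q6~15
turn 0 x [0,0,-0.000] | 10 x [-0.24, 0.44, -0.0] | th -14.5 q6~-0
turn 0 x [0,0,-0.000] | 4 x [0.0, 0.0, 0.5] | th -14.5 q6~-0
```

{"name": "move_arm", "arguments": {
  "motion": [
    [[0, 0, -0.4], [0, 0, 0]],
    [[0, 0, -0.6], [0, 0, 0]],
    [[0, 0, -0.6], [0, 0, 0]],
    [[0, 0, -0.5], [0, 0, 0]],
    [[-0.14, 0.24, 0], [0, 0, 0]],
    [[-0.24, 0.44, 0], [0, 0, 0]],
    [[-0.24, 0.44, 0], [0, 0, 0]],
    [[-0.24, 0.44, 0], [0, 0, 0]],
    [[-0.24, 0.44, 0], [0, 0, 0]],
    [[-0.24, 0.44, 0], [0, 0, 0]],
    [[-0.24, 0.44, 0], [0, 0, 0]],
    [[-0.24, 0.44, 0], [0, 0, 0]],
    [[-0.24, 0.44, 0], [0, 0, 0]],
    [[-0.24, 0.44, 0], [0, 0, 0]],
    [[-0.12, 0.2, 0], [0, 0, 0]],
    [[0, 0, 0.3], [0, 0, 0]],
    [[0, 0, 0.5], [0, 0, 0]],
    [[0, 0, 0.4], [0, 0, 0]],
    [[0, 0, 0], [0, 0, 0]],
    [[0, 0, 0], [0, 0, 0]]
  ]
}}

```text
time_s: 19.7
position: [0.6249, -0.1676, 0.0853]
tool_rot: [[0.251, 0.968, -0.001], [0.968, -0.251, 0.0], [0.0, -0.001, -1.0]]
ft_force: [0.6, 0.2, -0.3]
grip_width: 0.0345
gripper_force: 40.5
```

```bash
python3 p.py "[(.6237,-.1646,.0452,-14.5)]" .025
```

```text
t 19.7 p [ 0.6249 -0.1676  0.0853] th -14.5 w 0.0345
turn 1 x [0,0,-0.005] | 2 x [0.03, -0.02, 0.4] | th -14.5 q6~-0
```

{"name": "move_arm", "arguments": {
  "motion": [
    [[0.05, -0.03, 0.3], [0, 0, 0]],
    [[0, 0, 0.25], [0, 0, 0]],
    [[0, 0, 0.14], [0, 0, 0]],
    [[0, 0, 0.06], [0, 0, 0]],
    [[0, 0, 0.04], [0, 0, 0]],
    [[0, 0, 0.02], [0, 0, 0]],
    [[0, 0, 0], [0, 0, 0]],
    [[0, 0, 0], [0, 0, 0]]
  ]
}}

```text
time_s: 20.5
position: [0.6242, -0.1645, 0.0457]
tool_rot: [[0.251, 0.968, 0.0], [0.968, -0.251, -0.0], [-0.0, 0.001, -1.0]]
ft_force: [0.1, -0.2, -0.8]
grip_width: 0.0346
gripper_force: 40.6
```

{"name": "move_arm", "arguments": {
  "motion": [
    [[0, 0, 0.02], [0, 0, 0]],
    [[0, 0, 0], [0, 0, 0]],
    [[0, 0, 0], [0, 0, 0]]
  ]
}}

```text
time_s: 20.8
position: [0.6242, -0.1645, 0.0455]
tool_rot: [[0.251, 0.968, 0.001], [0.968, -0.251, -0.001], [-0.0, 0.001, -1.0]]
ft_force: [-1.9, 0.8, 6.0]
grip_width: 0.0347
gripper_force: 41.3
```

{"name": "move_arm", "arguments": {
  "motion": [
    [[0, 0, 0], [0, 0, 0]],
    [[0, 0, 0], [0, 0, 0]],
    [[0, 0, 0], [0, 0, 0]],
    [[0, 0, 0], [0, 0, 0]],
    [[0, 0, 0], [0, 0, 0]],
    [[0, 0, -0.3], [0, 0, 0]],
    [[0, 0, -0.6], [0, 0, 0]],
    [[0, 0, -0.6], [0, 0, 0]],
    [[0, 0, -0.5], [0, 0, 0]],
    [[0, 0, 0], [0, 0, 0]],
    [[0, 0, 0], [0, 0, 0]]
  ],
  "claw": 0
}}

```text
time_s: 21.9
position: [0.624, -0.1644, 0.1442]
tool_rot: [[0.251, 0.968, 0.0], [0.968, -0.251, -0.0], [-0.0, 0.0, -1.0]]
ft_force: [-0.5, 1.3, 0.6]
grip_width: 0.085
gripper_force: 0.0
```

```bash
python3 p.py "[(.4757,-.2723,.14,-9.5),(.4757,-.2723,.04,-9.5)]" .035
```

```text
t 21.9 p [ 0.624  -0.1644  0.1442] th -14.5 w 0.085
turn 1 x [0,0,-0.628] | 6 x [-0.44, -0.43, 0.01] | th -9.5 q6~-20
turn 0 x [0,0,-0.000] | 3 x [0.0, 0.0, 0.67] | th -9.5 q6~-20
```

{"name": "move_arm", "arguments": {
  "motion": [
    [[0, 0, 0], [0, 0, -0.63]],
    [[-0.44, -0.43, 0.01], [0, 0, 0]],
    [[-0.44, -0.43, 0.01], [0, 0, 0]],
    [[-0.44, -0.43, 0.01], [0, 0, 0]],
    [[-0.44, -0.43, 0.01], [0, 0, 0]],
    [[-0.44, -0.43, 0.01], [0, 0, 0]],
    [[-0.44, -0.43, 0.01], [0, 0, 0]],
    [[0, 0, 0], [0, 0, 0]],
    [[0, 0, 0.4], [0, 0, 0]],
    [[0, 0, 0.5], [0, 0, 0]],
    [[0, 0, 0.5], [0, 0, 0]],
    [[0, 0, 0.5], [0, 0, 0]],
    [[0, 0, 0.12], [0, 0, 0]],
    [[0, 0, 0], [0, 0, 0]],
    [[0, 0, 0], [0, 0, 0]]
  ]
}}

```text
time_s: 23.4
position: [0.4755, -0.2734, 0.041]
tool_rot: [[0.165, 0.986, 0.001], [0.986, -0.165, -0.001], [-0.0, 0.001, -1.0]]
ft_force: [0.2, -0.3, 0.1]
grip_width: 0.0853
gripper_force: 0.0
```

{"name": "move_arm", "arguments": {
  "motion": [
    [[0, 0, 0], [0, 0, 0]],
    [[0, 0, 0], [0, 0, 0]],
    [[0, 0, 0], [0, 0, 0]],
    [[0, 0, 0], [0, 0, 0]],
    [[0, 0, 0], [0, 0, 0]],
    [[0, 0, 0], [0, 0, 0]],
    [[0, 0, 0], [0, 0, 0]],
    [[0, 0, 0], [0, 0, 0]]
  ],
  "claw": 1
}}

```text
time_s: 24.2
position: [0.4753, -0.2736, 0.0408]
tool_rot: [[0.165, 0.986, 0.001], [0.986, -0.165, -0.001], [-0.001, 0.001, -1.0]]
ft_force: [-0.2, -0.0, 5.8]
grip_width: 0.0304
gripper_force: 40.6
```

```bash
python3 p.py "[(.4757,-.2723,.15,16),(.609,.2341,.15,16),(.609,.2341,.05,16)]" .035
```

```text
t 24.2 p [ 0.4753 -0.2736  0.0408] th -9.5 w 0.0304
turn 4 x [0,0,-0.796] | 4 x [0.01, 0.0, -0.55] | th 16.0 q6~-46
turn 0 x [0,0,-0.000] | 15 x [0.6, 0.36, -0.0] | th 16.0 q6~5
turn 0 x [0,0,-0.000] | 3 x [0.0, 0.0, 0.67] | th 16.0 q6~5
```

{"name": "move_arm", "arguments": {
  "motion": [
    [[0, 0, -0.4], [0, 0, 0]],
    [[0, 0, -0.6], [0, 0, 0]],
    [[0, 0, -0.6], [0, 0, 0]],
    [[0, 0, -0.5], [0, 0, -0.4]],
    [[0, 0, 0], [0, 0, -0.7]],
    [[0, 0, 0], [0, 0, -0.7]],
    [[0, 0, 0], [0, 0, -0.7]],
    [[0, 0, 0], [0, 0, -0.68]],
    [[0, 0, 0], [0, 0, 0]]
  ]
}}

```text
time_s: 25.1
position: [0.4749, -0.2732, 0.145]
tool_rot: [[-0.276, 0.961, -0.001], [0.961, 0.276, 0.0], [0.001, -0.0, -1.0]]
ft_force: [-0.0, 0.1, 0.4]
grip_width: 0.0306
gripper_force: 39.9
```

{"name": "move_arm", "arguments": {
  "motion": [
    [[0.3, 0.18, 0], [0, 0, 0]],
    [[0.5, 0.3, 0], [0, 0, 0]],
    [[0.5, 0.3, 0], [0, 0, 0]],
    [[0.5, 0.3, 0], [0, 0, 0]],
    [[0.5, 0.3, 0], [0, 0, 0]],
    [[0.5, 0.3, 0], [0, 0, 0]],
    [[0.5, 0.3, 0], [0, 0, 0]],
    [[0.5, 0.3, 0], [0, 0, 0]],
    [[0.5, 0.3, 0], [0, 0, 0]],
    [[0.5, 0.3, 0], [0, 0, 0]],
    [[0.5, 0.3, 0], [0, 0, 0]],
    [[0.5, 0.3, 0], [0, 0, 0]],
    [[0.5, 0.3, 0], [0, 0, 0]],
    [[0.5, 0.3, 0], [0, 0, 0]],
    [[0.5, 0.3, 0], [0, 0, 0]],
    [[0.5, 0.3, 0], [0, 0, 0]],
    [[0.5, 0.3, 0], [0, 0, 0]],
    [[0.5, 0.3, 0], [0, 0, 0]],
    [[0.3, 0.18, 0], [0, 0, 0]],
    [[0, 0, 0], [0, 0, 0]]
  ]
}}

```text
time_s: 27.1
position: [0.6118, 0.242, 0.1448]
tool_rot: [[-0.276, 0.961, -0.001], [0.961, 0.276, 0.0], [0.001, -0.0, -1.0]]
ft_force: [-0.5, 0.5, -1.1]
grip_width: 0.0304
gripper_force: 39.9
```

```bash
python3 p.py "[(.609,.2341,.085,16.2),(.609,.2341,.0448,16.2)]" .025
```

```text
t 27.1 p [0.6118 0.242  0.1448] th 16.0 w 0.0304
turn 1 x [0,0,-0.024] | 3 x [-0.05, -0.03, 0.4] | th 16.2 q6~5
turn 0 x [0,0,-0.000] | 2 x [0.0, 0.0, 0.4] | th 16.2 q6~5
```

{"name": "move_arm", "arguments": {
  "motion": [
    [[-0.14, -0.08, 0.3], [0, 0, 0]],
    [[0, 0, 0.5], [0, 0, 0]],
    [[0, 0, 0.4], [0, 0, 0]],
    [[0, 0, 0], [0, 0, 0]],
    [[0, 0, 0], [0, 0, 0]]
  ]
}}

```text
time_s: 27.6
position: [0.6105, 0.2311, 0.0858]
tool_rot: [[-0.274, 0.962, -0.0], [0.962, 0.274, -0.0], [-0.0, -0.0, -1.0]]
ft_force: [-0.1, 0.3, -0.4]
grip_width: 0.0304
gripper_force: 39.9
```

```bash
python3 p.py "[(.609,.2341,.0448,16.2)]" .025
```

```text
t 27.6 p [0.6105 0.2311 0.0858] th 15.9 w 0.0304
turn 1 x [0,0,-0.038] | 2 x [0.03, -0.01, 0.41] | th 16.2 q6~5
```

{"name": "move_arm", "arguments": {
  "motion": [
    [[0.05, -0.02, 0.3], [0, 0, 0]],
    [[0, 0, 0.25], [0, 0, 0]],
    [[0, 0, 0.15], [0, 0, 0]],
    [[0, 0, 0.06], [0, 0, 0]],
    [[0, 0, 0.04], [0, 0, 0]],
    [[0, 0, 0.02], [0, 0, 0]],
    [[0, 0, 0], [0, 0, 0]],
    [[0, 0, 0], [0, 0, 0]]
  ]
}}

```text
time_s: 28.4
position: [0.6092, 0.2334, 0.0448]
tool_rot: [[-0.275, 0.961, 0.001], [0.961, 0.275, 0.0], [-0.0, 0.001, -1.0]]
ft_force: [-1.0, -0.5, 1.8]
grip_width: 0.0309
gripper_force: 40.1
```

In contact with the pocket floor, so I release and go for the last relay.

{"name": "move_arm", "arguments": {
  "motion": [
    [[0, 0, 0], [0, 0, 0]],
    [[0, 0, 0], [0, 0, 0]],
    [[0, 0, 0], [0, 0, 0]],
    [[0, 0, 0], [0, 0, 0]],
    [[0, 0, 0], [0, 0, 0]],
    [[0, 0, -0.3], [0, 0, 0]],
    [[0, 0, -0.6], [0, 0, 0]],
    [[0, 0, -0.6], [0, 0, 0]],
    [[0, 0, -0.5], [0, 0, 0]],
    [[0, 0, 0], [0, 0, -0.76]],
    [[0, 0, 0], [0, 0, -0.76]],
    [[0, 0, 0], [0, 0, -0.76]],
    [[0, 0, 0], [0, 0, 0]],
    [[0, 0, 0], [0, 0, 0]]
  ],
  "claw": 0
}}

```text
time_s: 29.8
position: [0.6089, 0.2334, 0.1443]
tool_rot: [[-0.56, 0.829, -0.0], [0.829, 0.56, -0.0], [0.0, -0.0, -1.0]]
ft_force: [0.3, 0.1, 0.0]
grip_width: 0.0851
gripper_force: 0.0
```

```bash
python3 p.py "[(.4756,-.1329,.14,34.2),(.4756,-.1329,.041,34.2)]" .035
```

```text
t 29.8 p [0.6089 0.2334 0.1443] th 34.0 w 0.0851
turn 1 x [0,0,-0.021] | 12 x [-0.38, -0.53, 0.01] | th 34.2 q6~-50
turn 0 x [0,0,-0.000] | 3 x [0.0, 0.0, 0.66] | th 34.2 q6~-50
```

{"name": "move_arm", "arguments": {
  "motion": [
    [[-0.38, -0.53, 0.01], [0, 0, 0]],
    [[-0.38, -0.53, 0.01], [0, 0, 0]],
    [[-0.38, -0.53, 0.01], [0, 0, 0]],
    [[-0.38, -0.53, 0.01], [0, 0, 0]],
    [[-0.38, -0.53, 0.01], [0, 0, 0]],
    [[-0.38, -0.53, 0.01], [0, 0, 0]],
    [[-0.38, -0.53, 0.01], [0, 0, 0]],
    [[-0.38, -0.53, 0.01], [0, 0, 0]],
    [[-0.38, -0.53, 0.01], [0, 0, 0]],
    [[-0.38, -0.53, 0.01], [0, 0, 0]],
    [[-0.38, -0.53, 0.01], [0, 0, 0]],
    [[-0.38, -0.53, 0.01], [0, 0, 0]],
    [[0, 0, 0.5], [0, 0, 0]],
    [[0, 0, 0], [0, 0, 0]],
    [[0, 0, 0], [0, 0, 0]]
  ]
}}

```text
time_s: 31.3
position: [0.4741, -0.1336, 0.1136]
tool_rot: [[-0.561, 0.828, -0.001], [0.828, 0.561, 0.0], [0.001, -0.0, -1.0]]
ft_force: [-0.6, -0.1, 0.6]
grip_width: 0.0854
gripper_force: 0.0
```

```bash
python3 p.py "[(.4756,-.1329,.041,34.2)]" .025
```

```text
t 31.3 p [ 0.4741 -0.1336  0.1136] th 34.1 w 0.0854
turn 1 x [0,0,-0.008] | 3 x [-0.0, 0.01, 0.48] | th 34.2 q6~-50
```

{"name": "move_arm", "arguments": {
  "motion": [
    [[0, 0.02, 0.3], [0, 0, 0]],
    [[0, 0, 0.5], [0, 0, 0]],
    [[0, 0, 0.4], [0, 0, 0]],
    [[0, 0, 0.24], [0, 0, 0]],
    [[0, 0, 0], [0, 0, 0]],
    [[0, 0, 0], [0, 0, 0]]
  ]
}}

```text
time_s: 31.9
position: [0.4755, -0.1331, 0.0422]
tool_rot: [[-0.562, 0.827, 0.001], [0.827, 0.562, -0.001], [-0.001, 0.001, -1.0]]
ft_force: [0.6, 0.4, 0.5]
grip_width: 0.0853
gripper_force: 0.0
```

{"name": "move_arm", "arguments": {
  "motion": [
    [[0, 0, 0], [0, 0, 0]],
    [[0, 0, 0], [0, 0, 0]],
    [[0, 0, 0], [0, 0, 0]],
    [[0, 0, 0], [0, 0, 0]],
    [[0, 0, 0], [0, 0, 0]],
    [[0, 0, 0], [0, 0, 0]],
    [[0, 0, 0], [0, 0, 0]],
    [[0, 0, 0], [0, 0, 0]]
  ],
  "claw": 1
}}

```text
time_s: 32.7
position: [0.4751, -0.1334, 0.0418]
tool_rot: [[-0.562, 0.827, 0.001], [0.827, 0.562, -0.0], [-0.001, 0.0, -1.0]]
ft_force: [-0.3, 1.1, 5.0]
grip_width: 0.0306
gripper_force: 40.2
```

{"name": "move_arm", "arguments": {
  "motion": [
    [[0, 0, -0.4], [0, 0, 0]],
    [[0, 0, -0.6], [0, 0, 0]],
    [[0, 0, -0.6], [0, 0, 0]],
    [[0, 0, -0.5], [0, 0, 0.36]],
    [[0, 0, 0], [0, 0, 0.63]],
    [[0, 0, 0], [0, 0, 0.63]],
    [[0, 0, 0], [0, 0, 0.63]],
    [[0, 0, 0], [0, 0, 0]],
    [[0, 0, 0], [0, 0, 0]]
  ]
}}

```text
time_s: 33.6
position: [0.4747, -0.1333, 0.1462]
tool_rot: [[-0.281, 0.96, -0.0], [0.96, 0.281, 0.0], [0.0, -0.0, -1.0]]
ft_force: [0.2, -0.8, -0.3]
grip_width: 0.0305
gripper_force: 39.8
```

```bash
python3 p.py "[(.6285,.1669,.145,16.2)]" .025
```

```text
t 33.6 p [ 0.4747 -0.1333  0.1462] th 16.3 w 0.0305
turn 1 x [0,0,0.016] | 14 x [0.35, 0.33, 0.0] | th 16.2 q6~-1
```

{"name": "move_arm", "arguments": {
  "motion": [
    [[0.2, 0.18, 0], [0, 0, 0]],
    [[0.35, 0.33, 0], [0, 0, 0]],
    [[0.35, 0.33, 0], [0, 0, 0]],
    [[0.35, 0.33, 0], [0, 0, 0]],
    [[0.35, 0.33, 0], [0, 0, 0]],
    [[0.35, 0.33, 0], [0, 0, 0]],
    [[0.35, 0.33, 0], [0, 0, 0]],
    [[0.35, 0.33, 0], [0, 0, 0]],
    [[0.35, 0.33, 0], [0, 0, 0]],
    [[0.35, 0.33, 0], [0, 0, 0]],
    [[0.35, 0.33, 0], [0, 0, 0]],
    [[0.35, 0.33, 0], [0, 0, 0]],
    [[0.35, 0.33, 0], [0, 0, 0]],
    [[0.35, 0.33, 0], [0, 0, 0]],
    [[0.15, 0.15, 0], [0, 0, 0]],
    [[0, 0, 0.4], [0, 0, 0]],
    [[0, 0, 0.5], [0, 0, 0]],
    [[0, 0, 0.3], [0, 0, 0]],
    [[0, 0, 0], [0, 0, 0]],
    [[0, 0, 0], [0, 0, 0]]
  ]
}}

```text
time_s: 35.6
position: [0.6285, 0.1665, 0.0867]
tool_rot: [[-0.279, 0.96, 0.0], [0.96, 0.279, -0.0], [-0.0, 0.0, -1.0]]
ft_force: [-0.2, -0.1, -0.0]
grip_width: 0.0303
gripper_force: 39.8
```

```bash
python3 p.py "[(.6285,.1669,.0458,16.2)]" .025
```

```text
t 35.6 p [0.6285 0.1665 0.0867] th 16.2 w 0.0303
turn 1 x [0,0,0.002] | 2 x [0.0, 0.0, 0.41] | th 16.2 q6~-1
```

{"name": "move_arm", "arguments": {
  "motion": [
    [[0, 0, 0.3], [0, 0, 0]],
    [[0, 0, 0.25], [0, 0, 0]],
    [[0, 0, 0.15], [0, 0, 0]],
    [[0, 0, 0.06], [0, 0, 0]],
    [[0, 0, 0.04], [0, 0, 0]],
    [[0, 0, 0.02], [0, 0, 0]],
    [[0, 0, 0], [0, 0, 0]],
    [[0, 0, 0], [0, 0, 0]]
  ]
}}

```text
time_s: 36.4
position: [0.6286, 0.1664, 0.0458]
tool_rot: [[-0.279, 0.96, 0.001], [0.96, 0.279, 0.0], [-0.0, 0.001, -1.0]]
ft_force: [-0.0, -0.6, 1.5]
grip_width: 0.0304
gripper_force: 40.0
```

Contact; release and retreat, then check.

{"name": "move_arm", "arguments": {
  "motion": [
    [[0, 0, 0], [0, 0, 0]],
    [[0, 0, 0], [0, 0, 0]],
    [[0, 0, 0], [0, 0, 0]],
    [[0, 0, 0], [0, 0, 0]],
    [[0, 0, 0], [0, 0, 0]],
    [[0, 0, -0.3], [0, 0, 0]],
    [[0, 0, -0.6], [0, 0, 0]],
    [[0, 0, -0.6], [0, 0, 0]],
    [[0, 0, -0.5], [0, 0, 0]],
    [[0, -0.4, -0.4], [0, 0, 0]],
    [[0, -0.7, -0.4], [0, 0, 0]],
    [[0, -0.7, -0.4], [0, 0, 0]],
    [[0, -0.7, -0.2], [0, 0, 0]],
    [[0, -0.7, 0], [0, 0, 0]],
    [[0, -0.7, 0], [0, 0, 0]],
    [[0, -0.5, 0], [0, 0, 0]],
    [[0, 0, 0], [0, 0, 0]],
    [[0, 0, 0], [0, 0, 0]]
  ],
  "claw": 0
}}

```text
time_s: 38.2
position: [0.4175, 0.105, 0.2158]
tool_rot: [[-0.279, 0.96, 0.001], [0.96, 0.279, -0.0], [-0.0, 0.001, -1.0]]
ft_force: [0.4, -0.3, 0.1]
grip_width: 0.0857
gripper_force: 0.0
```

```bash
python3 - <<'E'
from h import *
T={'relay':(.6187,.2005,16.2),'can':(.616,-.1987,-12.8),'brk':(.6083,-.0031,-14.5)}
for n in('scene','top'):
    im=shot(n); e,r,p=cloud(im)
    if n=='scene': cv2.imwrite('pics/fin.png',cv2.resize(im['frame'][120:320,100:480,::-1],None,fx=2,fy=2,interpolation=cv2.INTER_CUBIC))
    for k,(x,y,a) in T.items():
        a=np.radians(a); d=p[...,:2]-[x,y]
        X=d@[np.cos(a),np.sin(a)]; Y=d@[-np.sin(a),np.cos(a)]; z=p[...,2]
        m=((abs(X)<.05)&(abs(Y)<.09)&(z>.045)&(z<.085)&(im['depth']>0)).astype(np.uint8)
        c,l,s,_=cv2.connectedComponentsWithStats(m)
        for i in range(1,c):
            if s[i,4]<20: continue
            q=l==i; zt=np.percentile(z[q],90); t=q&(z>zt-.006)
            print(n,k,'x %.4f y %.4f zt %.4f'%((X[t].min()+X[t].max())/2,(Y[t].min()+Y[t].max())/2,zt))
E
```

```text
scene relay x 0.0023 y -0.0362 zt 0.0598
scene relay x 0.0014 y 0.0350 zt 0.0600
scene can x 0.0038 y -0.0352 zt 0.0594
scene can x 0.0037 y 0.0355 zt 0.0589
scene brk x 0.0021 y 0.0018 zt 0.0726
top relay x -0.0033 y -0.0345 zt 0.0580
top relay x -0.0034 y 0.0353 zt 0.0582
top can x -0.0017 y 0.0341 zt 0.0578
top can x -0.0018 y -0.0360 zt 0.0579
top brk x -0.0031 y 0.0012 zt 0.0715
```

View pics/fin.png

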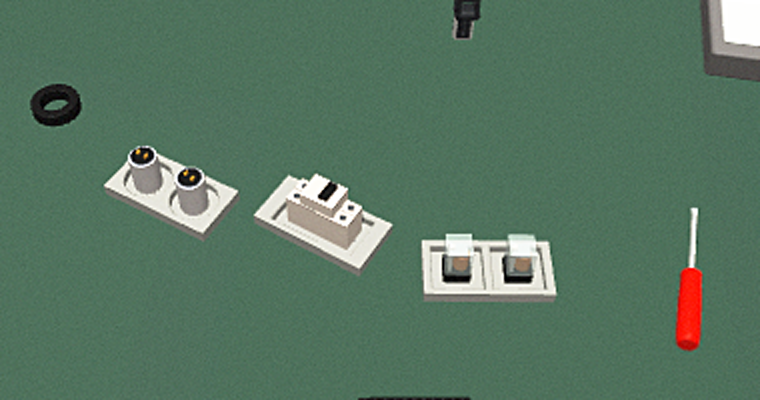

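All five parts stand centred in their pockets: cans at (145,170) and (190,190), breaker at (325,210), relays at (457,258) and (520,258). The tape (55,105) and screwdriver (690,280) have not been moved.

```bash
python3 -c "
from rig import env
print(env.close_job())"
```

```text
the job is handed in; nothing more can be done
None
```

The job is handed in after about 38 s: both relays, both cans and the breaker stand upright in their pockets, within about 4 mm of centre by the cameras, and the screwdriver and tape were left alone; the hand-in returned no verdict.

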